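# Cover a staining trough with the top glass plate from a rack

### The job

Close the open glass staining trough with the top glass plate from the tray on the lower deck of the wire rack. Slide only that plate out over the front of the tray until it overhangs far enough to be taken by its two long edges, draw it out, and lay it flat on the trough, square and centred so that the mouth is fully closed; set it down while still holding it, do not drop it. Leave the other two plates lying in the tray, and do not shift the trough or disturb anything else on the bench.

Things in the scene. Friction and masses are not known exactly. Their poses are not given: they have to be found in the camera images.
- rack: Two-tier chrome wire rack, fixed, 180 mm deep, 300 mm wide. Origin on the bench below the middle of its front edge; +x runs into the rack, z up. Lower deck: top 80 mm above the bench, front edge at x = 0, only a low slide box under it. Upper deck: same area, underside 304 mm up, jars on it, so the tool must lean to reach the tray. 12 mm corner posts at y = +-144 mm.
- tray: White plate tray, fixed on the lower deck, 168 mm long (x), 74 mm wide (y), axes as the rack's. Origin: middle of its front edge, underside, in line with the deck's front edge. Floor 4 mm thick; side and back walls 3 mm thick, tops 15 mm above the origin, 68 mm between the side walls; front lip 3 mm thick, top at 10 mm, which holds back the two lower plates but not the top one.
- cover: Top one of three equal clear glass plates stacked in the tray: 150 mm long (x), 62 wide (y), 4 thick, about 95 g. Origin: centre of underside. At the start its -x end lies 6 to 12 mm inside the tray's front edge, its top 16 mm above the tray's origin. Slippery on glass (friction about 0.35): fingertips pressing down with 5 to 15 N drag it; pressing on its overhanging part tips it.
- cover_front (a point): Middle of the cover plate's front end, at mid thickness (cover frame x = -75 mm, z = 2 mm).
- spare_1: Bottom plate of the stack, same size as the cover plate; origin at the centre of its underside. Stays in the tray.
- spare_2: Middle plate of the stack, same size as the cover plate; origin at the centre of its underside. Stays in the tray.
- trough: Open rectangular glass staining trough, loose on the bench, about 0.6 kg, with a slide carrier inside, wholly below the rim. Outside 130 mm long (x), 48 wide (y), 85 high; walls 4 mm, so the mouth is 122 x 40 mm. Origin: centre of its underside; rim at z = 85 mm. A centred plate overhangs it by 10 mm at the ends and 7 mm at the sides.
- vial_a: Bystander: capped glass vial, 27 mm diameter, 60 mm tall, beside the trough. Origin at the centre of its underside.
- vial_b: Bystander: capped glass vial like vial_a, beside the trough.
- vial_c: Bystander: capped glass vial like vial_a, on the trough's other side.
- dish: Bystander: lidded Petri dish, 96 mm diameter, 17 mm high, on the bench in front of the rack. Origin at the centre of its underside.
- amber: Bystander: amber reagent bottle, 62 mm diameter, 125 mm tall, behind the trough. Origin at the centre of its underside.
- wash: Bystander: white wash bottle, 70 mm diameter, 200 mm tall with its spout, at the left side. Origin at the centre of its underside.
- slide_box: Bystander: cardboard slide box, 87 x 80 mm, 33 mm high, on the bench below the rack's lower deck. Origin at the centre of its underside.
Things that resemble listed ones, but are neither listed nor needed, are in the scene too. Leave any black or purple look-alike of the cover alone.

How it is judged:
On the way, in this order (a step that is already met when the one before it is completed fails the run):
1. the top plate lies flat on the stack and overhangs the front of the tray by more than 30 mm (x of cover_front in the frame of tray below -0.03 m and x of cover in the frame of tray above 0.01 m and z of cover in the frame of tray between 0.008 and 0.018 m and angle between cover's own z axis and vertical below 0.1 rad), for 0.2 s.
2. the plate touches the trough's rim over its mouth while the fingers still hold it (contact force between the fingers and cover above 0.5 N and contact force between cover and trough above 0.1 N and z of cover in the frame of trough between 0.08 and 0.092 m), for 0.05 s.
At the end, for the whole second after the job is handed in: The top plate lies flat and still on the trough's rim, centred to within 12 mm along and 7 mm across the trough and square to it within 0.065 rad, so that the mouth is closed; the trough stands upright within 20 mm of where it was; the other two plates lie flat in the tray (x of cover in the frame of trough between -0.012 and 0.012 m and y of cover in the frame of trough between -0.007 and 0.007 m and z of cover in the frame of trough between 0.08 and 0.088 m and angle between each of cover, trough, spare_1, spare_2's own z axis and vertical below 0.05 rad and angle between the x axis of cover and the x axis of trough, either way round below 0.065 rad and linear speed of cover below 0.02 m/s and distance of trough from where it was at the start of the episode below 0.02 m and x of spare_1 in the frame of tray between 0.07 and 0.1 m and z of each of spare_1, spare_2 in the frame of tray below 0.012 m and x of spare_2 in the frame of tray between 0.07 and 0.1 m); the robot touches nothing.
It fails at once if the trough is shifted by more than 25 mm or tipped (distance of trough from where it was at the start of the episode above 0.025 m or angle between trough's own z axis and vertical above 0.2 rad).
It fails at once if one of the two lower plates is dragged more than 20 mm (distance of any of spare_1, spare_2 from where it was at the start of the episode above 0.02 m).
It fails at once if a bystander is moved by more than 25 mm or knocked over (distance of any of vial_a, vial_b, vial_c, dish, amber, wash, slide_box from where it was at the start of the episode above 0.025 m or angle between any of vial_a, vial_b, vial_c, dish, amber, wash, slide_box's own z axis and vertical above 0.5 rad).
It also fails if it takes over 67 s, if anything falls off the work surface, if the arm or the gripper's body presses on something with over 40 N, if the wrist force passes 120 N, or if a joint passes its speed limit or range.

### The arm

A 7-joint arm with a two-finger parallel gripper is mounted at the origin on the work surface. World frame = base frame: x ahead of the robot, y to its left, z up, the work surface at z = 0. Lengths are in m, angles in rad, forces in N, time in s.
With the tool pointing down it reaches from about 0.4 to 0.875 m from the base axis. Payload 19.3 kg.
Tool frame: the origin (TCP) lies midway between the tips of the shut fingers; the grasp point (between the pads) lies 19 mm behind it; x points along the fingers, y is the direction in which the jaws open and shut, and the axes are right-handed (so a half turn about x gives the same grasp; the last joint's range is limited). The gripper opens to 85 mm and grips with 20 to 120 N. Pads are 22 mm wide; open, the fingers measure 114 mm over their backs; the gripper's body (76 mm by 85 mm) begins 54 mm behind the grasp point. The pads swing forward as they close: fully open they stand 13 mm farther back than shut.
Start: joints at [-1.203, 0.521, -0.036, 1.599, 0.021, 1.021, -0.113], TCP at [0.265, 0.566, 0.231] pointing down, gripper open.
Joint ranges: [-2.91, 2.91], [-0.3, 2.13], [-1.5, 1.42], [0.17, 2.43], [-1.26, 4.41], [0.16, 1.93], [-2.52, 2.52]. Speed limits (rad/s): [1.89, 1.89, 2.39, 2.39, 3.01, 3.01, 3.01].

### API

Orientations are given as [roll, pitch, yaw] about the fixed x, y, z axes, in that order (R = Rz(yaw) Ry(pitch) Rx(roll)).
In Python, from workcell import bot gives the robot as it stands. The module is installed in compiled form; this text tells all that it offers.
- The arm moves only by the tool servo_tool, never from a script. Its argument "targets" is a list of rows, each an object of numbers: "x", "y", "z": the shift along the tool's x, y, z as a fraction of full scale; "wx", "wy", "wz": the turn, a rotation vector about the tool's x, y, z as a fraction of full scale. A call has 1 to 12 rows; each row is the pose to reach, as a shift and turn from the pose measured when the call began, along the tool's axes at that moment, turning the shorter way round; what a row does not reach only later rows make up. Full scale, the value 1, is 40 cm for a shift and 360 degrees for a turn. A row lasts 1/8 s, in which the tool goes at most 62.5 mm and 10.7 degrees, less where a joint would pass 70% of its speed; a pose out of reach is approached as far as the arm can. A call with a number of a shift or a turn outside -1 to 1 is refused whole. A call with a gripper value outside its range is refused whole. "grip" is the gripper command: -1 is shut, 1 is fully open, values between are in proportion, set as the call begins (left out, the last holds). The fingers move at their own pace and stop on an object; "squeeze" is the grip in N (left out, the last holds). Time passes only in rows, so rows that repeat a pose let the fingers close. It gives the time, the measured TCP pose, the force and the opening at its end, in the units of the state.
- bot.observe(): the state, without advancing time (a new reading comes with each control period).
- bot.grab_frame(name): name is "scene" or "top"; returns (picture, depth): 400x640x3 uint8, red, green, blue; 400x640 float32, m along the optical axis (not along the pixel's ray), 0 where there is no reading.
- bot.get_calibration(name): a dict with "intrinsics" (3x3 intrinsics, pixels), "R" (3x3) and "t" (3): a world point X has camera coordinates R X + t. Camera axes: x right, y down, z forward; pixel columns grow to the right and rows downward; lengths in m; the calibration is good to about 2 mm. A picture is of the moment at which its call begins. get_calibration takes no time and is no camera call.
- bot.job_done(): hands the job in, once; it reports no verdict.
Trained networks look in the newest picture that a camera, given by its name, has taken for a name from the list of things; names that differ only in an ending like _2 or _b are one class to them, and where a whole thing is asked for, a point or a joint stands for the part that bears it (a point fixed in the world has none). Each returns a list of dicts, best first, with "confidence" (0 to 1); they miss things now and then, are a little off and sometimes report something else, mostly with a low value. They report only what shows in the picture. A call takes as long as a camera call. They do not tell look-alikes from the thing itself.
- bot.trace(camera, target): "mask" (400x640 bool, what is visible of it) and "pixel" ([column, row] in pixels, amid what is visible of it).
The state is a dict: "clock": time; "qpos": joint angles; "qd": joint speeds; "joint_efforts": joint torques, N m; "position": TCP position; "tool_rot": TCP orientation; "force": force on the tool from outside, world axes, zero at the start; "moment": the same for the moment, N m; "grip_width": finger opening in m.
Only numpy, scipy, OpenCV 4.12 (cv2) and the standard library are available. Lean on these libraries where they do the work, as an engineer would, in place of code of your own. Each camera call takes 0.05 s, during which the arm holds its last target. There are 200 camera calls.

## Working session

There is one attempt and no reset: what is moved stays moved. The work goes in short steps, Python scripts to look and compute and a tool call to move; the robot and the scene stay as the last step left them, time stands still between calls to the robot, and variables do not carry over. Pictures are saved under pics/ and viewed, on a budget of 10 in all, crops included, one or two more only if the job needs it, and the job is handed in when it is done.

Besides the shell and the picture viewer there is one more tool, called as name([rows], argument=value, ...), one row to a line, values as JSON. servo_tool: Moves the arm, as the interface text tells. Shift numbers are shares of 40 cm and turn numbers shares of 360 degrees, none past 1 either way. Its arguments: {"type":"object","properties":{"targets":{"type":"array"},"grip":{"type":"number"},"squeeze":{"type":"number"}},"required":["targets"]}

```bash
mkdir -p pics; cat > h.py <<'E'
import numpy as np, cv2
from workcell import bot
from scipy.spatial.transform import Rotation as Ro
def cloud(cam,depth):
    c=bot.get_calibration(cam);K=np.array(c['intrinsics']);R=np.array(c['R']);t=np.array(c['t'])
    v,u=np.mgrid[0:400,0:640]
    P=np.stack([(u-K[0,2])/K[0,0]*depth,(v-K[1,2])/K[1,1]*depth,depth],-1)
    return (P-t)@R   # world, HxWx3
def proj(cam,X):
    c=bot.get_calibration(cam);K=np.array(c['intrinsics'])
    p=np.asarray(X)@np.array(c['R']).T+np.array(c['t']);p=p@K.T
    return p[...,:2]/p[...,2:]
E
python3 - <<'E'
from h import *
s=bot.observe();print(s)
for cam in('scene','top'):
    im,d=bot.grab_frame(cam);cv2.imwrite(f'pics/{cam}0.png',im[...,::-1]);np.save(cam+'0.npy',d)
    W=cloud(cam,d)
    c=bot.get_calibration(cam);print(cam,'campos',-np.array(c['R']).T@c['t'])
    for n in('rack','tray','cover','trough','vial_a','dish','amber','wash'):
        for r in bot.trace(cam,n):
            m=r['mask']&(d>0);p=W[m]
            print(cam,n,round(r['confidence'],2),np.round(r['pixel']),m.sum(),np.round(np.median(p,0),3) if len(p) else '',np.round(np.percentile(p,[2,98],axis=0),3).tolist() if len(p) else '')
E
```

```text
{'clock': 0.0, 'qpos': array([-1.20318936,  0.52199505, -0.0362782 ,  1.59999489,  0.02116344,
        1.021148  , -0.11277128]), 'qd': array([ 0.00057223, -0.0010694 , -0.00116037, -0.00035516, -0.00113032,
        0.00101934,  0.00065132]), 'joint_efforts': array([-1.68447018e-04, -9.27097464e+01,  1.98014729e+00, -3.69941103e+01,
        1.80294999e-02,  8.02447874e-03, -4.51837445e-05]), 'position': array([0.26487565, 0.5657132 , 0.23074281]), 'tool_rot': array([-1.50339228,  1.56963474, -1.94124252]), 'force': array([-0.34020547,  0.51013287,  0.5046945 ]), 'moment': array([-0.01787239, -0.00161429,  0.04874195]), 'grip_width': 0.08546548964479059}
scene campos [ 1.25381052 -0.56411379  0.77357409]
scene rack 0.85 [378. 140.] 7762 [0.758 0.067 0.307] [[0.529, 0.021, -0.002], [0.81, 0.452, 0.386]]
scene tray 0.84 [386. 223.] 460 [0.757 0.148 0.088] [[0.631, 0.141, 0.077], [0.792, 0.222, 0.095]]
scene cover 0.91 [237. 236.] 1180 [ 0.474 -0.051  0.003] [[0.423, -0.117, -0.001], [0.525, 0.018, 0.006]]
scene cover 0.87 [389. 210.] 862 [0.728 0.179 0.095] [[0.636, 0.149, 0.092], [0.77
[... 1579 characters left out ...]
top vial_a 0.72 [400. 190.] 134 [ 0.607 -0.123  0.057] [[0.599, -0.135, 0.011], [0.621, -0.114, 0.063]]
top vial_a 0.48 [395. 168.] 147 [ 0.652 -0.108  0.055] [[0.645, -0.121, 0.009], [0.667, -0.098, 0.063]]
top dish 0.67 [297. 243.] 1247 [0.503 0.14  0.016] [[0.46, 0.096, 0.012], [0.546, 0.181, 0.021]]
top amber 0.71 [266. 112.] 8392 [0.724 0.17  0.308] [[0.613, 0.021, -0.002], [0.854, 0.344, 0.39]]
top amber 0.71 [269. 159.] 1465 [0.693 0.179 0.095] [[0.63, 0.15, 0.092], [0.773, 0.21, 0.099]]
top amber 0.69 [414. 130.] 807 [ 0.743 -0.161  0.083] [[0.726, -0.195, 0.008], [0.776, -0.139, 0.126]]
top wash 0.86 [145. 237.] 1376 [0.526 0.458 0.118] [[0.498, 0.438, 0.012], [0.563, 0.499, 0.196]]
```

View pics/scene0.png

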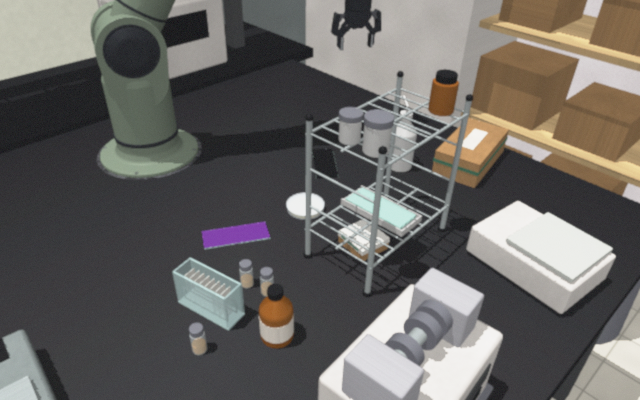

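View pics/top0.png

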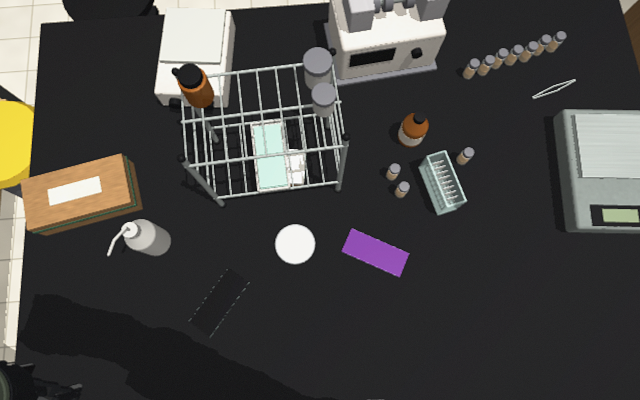

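```bash
python3 - <<'E'
from h import *
def rect(P,n):
    P=P[:,:2].astype(np.float32)*1000
    r=cv2.minAreaRect(P);b=cv2.boxPoints(r);print(n,len(P),np.round(r[0],1),np.round(r[1],1),round(r[2],2))
for cam in('scene','top'):
    d=np.load(cam+'0.npy');W=cloud(cam,d);x,y,z=W[...,0],W[...,1],W[...,2]
    # cover: region on lower deck
    m=(x>.6)&(x<.85)&(y>.13)&(y<.24)&(z>.091)&(z<.105)
    print(cam,'z cover',np.median(z[m]));rect(W[m],'cover')
    k=cv2.morphologyEx(m.astype(np.uint8),cv2.MORPH_OPEN,np.ones((3,3)))>0
    rect(W[k],'cover open')
    m=(x>.53)&(x<.72)&(y>-.265)&(y<-.165)&(z>.078)&(z<.092)
    print('z rim',np.median(z[m]));rect(W[m],'trough')
    n,l,st,ce=cv2.connectedComponentsWithStats(m.astype(np.uint8));i=1+st[1:,4].argmax();rect(W[l==i],'trough cc')
    m=(x>.55)&(x<.95)&(y>0)&(y<.4)&(z>.302)&(z<.325)
    rect(W[m],'updeck');
    m=(x>.55)&(x<.95)&(y>0)&(y<.4)&(z>.074)&(z<.084)
    rect(W[m],'lowdeck'); 
    p=W[m]; print(np.percentile(p[:,0],[0,1,3]),np.percentile(p[:,1],[0,1,99,100]))
    m=(x>.4)&(x<.6)&(y>.06)&(y<.22)&(z>.012)&(z<.03);rect(W[m],'dish')
E
```

```text
scene z cover 0.09432251055740339
cover 1244 [707.2 181.5] [170.   78.5] 2.89
cover open 1119 [703.8 181.7] [153.9  77.9] 3.59
z rim 0.08294738387139564
trough 564 [ 618.5 -218.7] [135.7  52. ] 12.73
trough cc 563 [ 618.3 -218.8] [135.2  52. ] 12.73
updeck 2208 [713.5 173.8] [182.2 301.5] 3.35
lowdeck 2557 [790.4 211. ] [336.3 367.3] 2.85
[0.61782925 0.62320817 0.63049588] [0.01965719 0.02545146 0.39671124 0.39995836]
dish 547 [507.3 140.4] [94.5 95.3] 28.19
top z cover 0.09499090704192764
cover 1707 [703.3 181. ] [169.1  74.1] 3.36
cover open 1469 [702.  180.3] [152.1  62.2] 2.99
z rim 0.08391845485716545
trough 382 [ 616.2 -219.2] [130.7  50.2] 13.33
trough cc 375 [ 616.2 -219.2] [130.7  50.2] 13.33
updeck 2757 [709.7 173.9] [181.7 298.7] 3.15
lowdeck 1624 [786.8 212.5] [339.9 363.1] 3.26
[0.61101982 0.6141227  0.61660012] [0.02172097 0.02799373 0.39730518 0.39995166]
dish 1248 [503.8 139.7] [94.  94.4] 41.84
```

The scene picture shows the trough with its slide rack at about (208,294) and the tray with the clear cover under the upper deck at (385,212). The purple look-alike is at (237,236) and the dish at (303,203). The top view adds the black look-alike at (220,302), with the vials at (392,172), (402,190) and (466,156). Estimates so far: rack yaw about 3.2° and trough at about (0.617, -0.219) with yaw about 13°.

```bash
cat >> h.py <<'E'
PSI=np.radians(3.2); F=np.array([.6212,.169])     # rack front middle, yaw
def rk(x,y,z): c,s=np.cos(PSI),np.sin(PSI); return np.array([F[0]+c*x-s*y,F[1]+s*x+c*y,z])
def Rt(yaw,lean,flip=1):   # tool x: forward along yaw, 'lean' from vertical (rad); jaws across
    c,s=np.cos(yaw),np.sin(yaw); x=np.array([np.sin(lean)*c,np.sin(lean)*s,-np.cos(lean)])
    y=flip*np.array([-s,c,0]); return np.stack([x,y,np.cross(x,y)],1)
def plan(p,R=None,tag=''):
    s=bot.observe();R0=Ro.from_euler('xyz',s['tool_rot']).as_matrix();p0=s['position']
    R=R0 if R is None else R
    d=R0.T@(np.asarray(p)-p0)/.4; w=Ro.from_matrix(R0.T@R).as_rotvec()/(2*np.pi)
    print(tag,'t',round(s['clock'],2),'p0',p0.round(4),'shift',d.round(4),'turn',w.round(4),'mm',round(np.linalg.norm(d)*400),'deg',round(np.linalg.norm(w)*360,1),'f',s['force'].round(1))
E
python3 - <<'E'
from h import *
s=bot.observe();print(Ro.from_euler('xyz',s['tool_rot']).as_matrix().round(2))
for f in(1,-1): plan(rk(-.17,.007,.26),Rt(PSI,np.radians(45),f),f)
print(rk(-.17,.007,.26))
E
```

```text
[[ 0.    0.42  0.91]
 [ 0.    0.91 -0.42]
 [-1.    0.    0.  ]]
1 t 0.9 p0 [0.265  0.5661 0.2313] shift [-0.0718 -0.7074  0.8448] turn [-0.0745 -0.1224  0.0308] mm 442 deg 52.8 f [-0.7  0.6  0. ]
-1 t 0.9 p0 [0.265  0.5661 0.2313] shift [-0.0718 -0.7074  0.8448] turn [0.3932 0.041  0.1628] mm 442 deg 153.9 f [-0.7  0.6  0. ]
[0.45107432 0.16649943 0.26      ]
```

servo_tool([
  {"x": -0.07,"y": -0.35,"z": 0.3},
  {"x": -0.07,"y": -0.35,"z": 0.3},
  {"x": -0.07,"y": -0.707,"z": 0.845,"wx": -0.0745,"wy": -0.1224,"wz": 0.0308},
  {"x": -0.07,"y": -0.707,"z": 0.845,"wx": -0.0745,"wy": -0.1224,"wz": 0.0308},
  {"x": -0.07,"y": -0.707,"z": 0.845,"wx": -0.0745,"wy": -0.1224,"wz": 0.0308},
  {"x": -0.07,"y": -0.707,"z": 0.845,"wx": -0.0745,"wy": -0.1224,"wz": 0.0308},
  {"x": -0.07,"y": -0.707,"z": 0.845,"wx": -0.0745,"wy": -0.1224,"wz": 0.0308},
  {"x": -0.07,"y": -0.707,"z": 0.845,"wx": -0.0745,"wy": -0.1224,"wz": 0.0308},
  {"x": -0.07,"y": -0.707,"z": 0.845,"wx": -0.0745,"wy": -0.1224,"wz": 0.0308},
  {"x": -0.07,"y": -0.707,"z": 0.845,"wx": -0.0745,"wy": -0.1224,"wz": 0.0308},
  {"x": -0.07,"y": -0.707,"z": 0.845,"wx": -0.0745,"wy": -0.1224,"wz": 0.0308},
  {"x": -0.07,"y": -0.707,"z": 0.845,"wx": -0.0745,"wy": -0.1224,"wz": 0.0308},
], grip=-1, squeeze=60)

```text
$.targets[0]: bad value
```

```bash
python3 - <<'E'
from h import *
s=bot.observe();print(s['qpos'].round(2),s['grip_width'])
R=Rt(PSI,np.radians(45))
plan(rk(-.03,.007,.2),R,'a')
plan(rk(.085,.007,.125),R,'b')
plan(rk(-.17,.007,.26),R,'here')
E
```

```text
[-1.2   0.52 -0.04  1.6   0.02  1.02 -0.11] 0.08576539101301461
a t 0.9 p0 [0.265  0.5661 0.2313] shift [ 0.0783 -0.5416  1.153 ] turn [-0.0745 -0.1224  0.0308] mm 511 deg 52.8 f [-0.7  0.6  0. ]
b t 0.9 p0 [0.265  0.5661 0.2313] shift [ 0.2658 -0.4053  1.4062] turn [-0.0745 -0.1224  0.0308] mm 595 deg 52.8 f [-0.7  0.6  0. ]
here t 0.9 p0 [0.265  0.5661 0.2313] shift [-0.0718 -0.7074  0.8448] turn [-0.0745 -0.1224  0.0308] mm 442 deg 52.8 f [-0.7  0.6  0. ]
```

servo_tool([
  {"x": -0.07,"y": -0.35,"z": 0.3,"wx": 0,"wy": 0,"wz": 0},
  {"x": -0.07,"y": -0.35,"z": 0.3,"wx": 0,"wy": 0,"wz": 0},
  {"x": -0.07,"y": -0.707,"z": 0.845,"wx": -0.0745,"wy": -0.1224,"wz": 0.0308},
  {"x": -0.07,"y": -0.707,"z": 0.845,"wx": -0.0745,"wy": -0.1224,"wz": 0.0308},
  {"x": -0.07,"y": -0.707,"z": 0.845,"wx": -0.0745,"wy": -0.1224,"wz": 0.0308},
  {"x": -0.07,"y": -0.707,"z": 0.845,"wx": -0.0745,"wy": -0.1224,"wz": 0.0308},
  {"x": -0.07,"y": -0.707,"z": 0.845,"wx": -0.0745,"wy": -0.1224,"wz": 0.0308},
  {"x": -0.07,"y": -0.707,"z": 0.845,"wx": -0.0745,"wy": -0.1224,"wz": 0.0308},
  {"x": -0.07,"y": -0.707,"z": 0.845,"wx": -0.0745,"wy": -0.1224,"wz": 0.0308},
  {"x": -0.07,"y": -0.707,"z": 0.845,"wx": -0.0745,"wy": -0.1224,"wz": 0.0308},
  {"x": -0.07,"y": -0.707,"z": 0.845,"wx": -0.0745,"wy": -0.1224,"wz": 0.0308},
  {"x": -0.07,"y": -0.707,"z": 0.845,"wx": -0.0745,"wy": -0.1224,"wz": 0.0308},
], grip=-1, squeeze=60)

```text
clock: 2.4
position: [0.4339, 0.1819, 0.2237]
tool_rot: [-0.169, 0.919, -0.127]
force: [1.2, 0.3, -1.3]
grip_width: 0.0
```

```bash
python3 - <<'E'
from h import *
s=bot.observe();print(s['qpos'].round(2),s['grip_width'])
R=Rt(PSI,np.radians(45))
plan(rk(-.03,.007,.2),R,'a')
plan(rk(.085,.007,.125),R,'b')
plan(rk(-.17,.007,.26),R,'here')
E
```

```text
[-0.17  0.24 -0.83  2.39  1.34  0.76 -0.45] 3.044057438964126e-05
a t 2.4 p0 [0.4339 0.1819 0.2237] shift [ 0.2845 -0.0159  0.2768] turn [ 0.0049 -0.0228  0.0173] mm 159 deg 10.4 f [ 1.2  0.3 -1.3]
b t 2.4 p0 [0.4339 0.1819 0.2237] shift [0.6051 0.0169 0.3951] turn [ 0.0049 -0.0228  0.0173] mm 289 deg 10.4 f [ 1.2  0.3 -1.3]
here t 2.4 p0 [0.4339 0.1819 0.2237] shift [-0.0435 -0.0479  0.086 ] turn [ 0.0049 -0.0228  0.0173] mm 43 deg 10.4 f [ 1.2  0.3 -1.3]
```

servo_tool([
  {"x": 0.1,"y": -0.02,"z": 0.2,"wx": 0,"wy": -0.01,"wz": 0.01},
  {"x": 0.2845,"y": -0.016,"z": 0.277,"wx": 0.0049,"wy": -0.0228,"wz": 0.0173},
  {"x": 0.2845,"y": -0.016,"z": 0.277,"wx": 0.0049,"wy": -0.0228,"wz": 0.0173},
  {"x": 0.2845,"y": -0.016,"z": 0.277,"wx": 0.0049,"wy": -0.0228,"wz": 0.0173},
  {"x": 0.2845,"y": -0.016,"z": 0.277,"wx": 0.0049,"wy": -0.0228,"wz": 0.0173},
  {"x": 0.2845,"y": -0.016,"z": 0.277,"wx": 0.0049,"wy": -0.0228,"wz": 0.0173},
])

```text
clock: 3.15
position: [0.5904, 0.1748, 0.2009]
tool_rot: [-0.0, 0.784, 0.057]
force: [0.8, -0.6, 0.7]
grip_width: -0.0001
```

```bash
python3 - <<'E'
from h import *
s=bot.observe();print(s['qpos'].round(2),s['tool_rot'])
R=Rt(PSI,np.radians(45))
plan(rk(.085,.007,.13),R,'b')
plan(rk(-.03,.007,.2),R,'here')
im,d=bot.grab_frame('scene');cv2.imwrite('pics/scene1.png',im[...,::-1])
E
```

```text
[-0.02  0.46 -0.68  2.26  1.96  0.67 -0.7 ] [-1.06615842e-04  7.84250124e-01  5.68603711e-02]
b t 3.15 p0 [0.5904 0.1748 0.2009] shift [ 0.3294 -0.0015  0.0782] turn [ 0.0001  0.0002 -0.0001] mm 135 deg 0.1 f [ 0.8 -0.6  0.7]
here t 3.15 p0 [0.5904 0.1748 0.2009] shift [ 0.0023 -0.0012 -0.0009] turn [ 0.0001  0.0002 -0.0001] mm 1 deg 0.1 f [ 0.8 -0.6  0.7]
```

View pics/scene1.png

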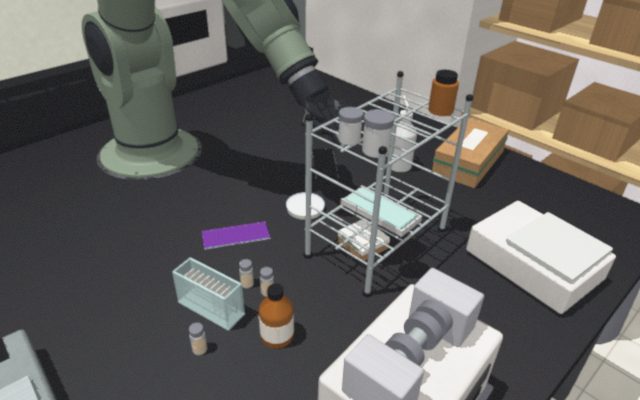

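The arm leans in at about (310,95), just in front of the rack, and nothing has been disturbed. I'll now insert below the upper deck.

servo_tool([
  {"x": 0.1,"y": 0,"z": 0.025,"wx": 0,"wy": 0,"wz": 0},
  {"x": 0.22,"y": -0.001,"z": 0.05,"wx": 0,"wy": 0,"wz": 0},
  {"x": 0.33,"y": -0.0015,"z": 0.078,"wx": 0,"wy": 0,"wz": 0},
  {"x": 0.33,"y": -0.0015,"z": 0.078,"wx": 0,"wy": 0,"wz": 0},
  {"x": 0.33,"y": -0.0015,"z": 0.078,"wx": 0,"wy": 0,"wz": 0},
])

```text
clock: 3.82
position: [0.7053, 0.1813, 0.1305]
tool_rot: [0.0, 0.784, 0.058]
force: [-0.4, 0.2, -0.4]
grip_width: 0.0003
```

```bash
python3 - <<'E'
from h import *
s=bot.observe();print(s['qpos'].round(2),s['tool_rot'])
R=Rt(PSI,np.radians(45))
plan(rk(.085,.007,.13),R,'b')
plan(rk(.085,.007,.106),R,'b')
E
```

```text
[-0.01  0.71 -0.6   2.03  2.09  0.67 -0.65] [1.52851990e-04 7.83770097e-01 5.79648934e-02]
b t 3.83 p0 [0.7053 0.1813 0.1305] shift [ 0.0016 -0.0016 -0.0003] turn [ 0.0002  0.0003 -0.0002] mm 1 deg 0.1 f [-0.4  0.2 -0.4]
b t 3.83 p0 [0.7053 0.1813 0.1305] shift [ 0.044  -0.0016 -0.0427] turn [ 0.0002  0.0003 -0.0002] mm 25 deg 0.1 f [-0.4  0.2 -0.4]
```

servo_tool([
  {"x": 0.035,"y": -0.0016,"z": -0.035,"wx": 0,"wy": 0,"wz": 0},
  {"x": 0.044,"y": -0.0016,"z": -0.043,"wx": 0,"wy": 0,"wz": 0},
  {"x": 0.044,"y": -0.0016,"z": -0.043,"wx": 0,"wy": 0,"wz": 0},
])

```text
clock: 4.2
position: [0.7053, 0.181, 0.1065]
tool_rot: [0.0, 0.784, 0.058]
force: [0.0, 1.0, 0.4]
grip_width: 0.0
```

servo_tool([
  {"x": 0.0045,"y": 0,"z": -0.0045,"wx": 0,"wy": 0,"wz": 0},
  {"x": 0.0045,"y": 0,"z": -0.0045,"wx": 0,"wy": 0,"wz": 0},
  {"x": 0.0045,"y": 0,"z": -0.0045,"wx": 0,"wy": 0,"wz": 0},
])

```text
clock: 4.58
position: [0.7054, 0.1809, 0.1042]
tool_rot: [0.0, 0.783, 0.058]
force: [-0.6, 0.3, 0.3]
grip_width: 0.0001
```

servo_tool([
  {"x": 0.0035,"y": 0,"z": -0.0035,"wx": 0,"wy": 0,"wz": 0},
  {"x": 0.0035,"y": 0,"z": -0.0035,"wx": 0,"wy": 0,"wz": 0},
  {"x": 0.0035,"y": 0,"z": -0.0035,"wx": 0,"wy": 0,"wz": 0},
])

```text
clock: 4.95
position: [0.7054, 0.181, 0.1022]
tool_rot: [0.0, 0.783, 0.058]
force: [-0.0, 0.3, 0.1]
grip_width: -0.0002
```

servo_tool([
  {"x": 0.0035,"y": 0,"z": -0.0035,"wx": 0,"wy": 0,"wz": 0},
  {"x": 0.0035,"y": 0,"z": -0.0035,"wx": 0,"wy": 0,"wz": 0},
])

```text
clock: 5.2
position: [0.7063, 0.1813, 0.1017]
tool_rot: [-0.0, 0.78, 0.058]
force: [-4.3, -1.1, 13.9]
grip_width: 0.0
```

servo_tool([
  {"x": 0.0035,"y": 0,"z": -0.0035,"wx": 0,"wy": 0,"wz": 0},
  {"x": 0.0035,"y": 0,"z": -0.0035,"wx": 0,"wy": 0,"wz": 0},
])

```text
clock: 5.45
position: [0.7074, 0.1816, 0.1016]
tool_rot: [-0.0, 0.776, 0.058]
force: [-6.1, -2.8, 18.2]
grip_width: -0.0003
```

servo_tool([
  {"x": -0.006,"y": 0,"z": -0.01,"wx": 0,"wy": 0,"wz": 0},
  {"x": -0.014,"y": 0,"z": -0.018,"wx": 0,"wy": 0,"wz": 0},
  {"x": -0.022,"y": 0,"z": -0.026,"wx": 0,"wy": 0,"wz": 0},
  {"x": -0.03,"y": 0,"z": -0.034,"wx": 0,"wy": 0,"wz": 0},
  {"x": -0.033,"y": 0,"z": -0.037,"wx": 0,"wy": 0,"wz": 0},
])

```text
clock: 6.08
position: [0.6888, 0.1806, 0.1018]
tool_rot: [-0.001, 0.773, 0.058]
force: [3.8, 0.1, 6.9]
grip_width: 0.0001
```

```bash
cat >> h.py <<'E'
def cover(cams=('scene','top'),show=True):
    for cam in cams:
        im,d=bot.grab_frame(cam);W=cloud(cam,d);c,s=np.cos(PSI),np.sin(PSI)
        q=W[...,:2]-F; X=q[...,0]*c+q[...,1]*s;Y=-q[...,0]*s+q[...,1]*c
        m=(X>-.14)&(X<.155)&(abs(Y-.007)<.033)&(W[...,2]>.0905)&(W[...,2]<.1)
        k=cv2.morphologyEx(m.astype(np.uint8),cv2.MORPH_OPEN,np.ones((3,3)))>0
        # front edge: pixels with X minimal in central strip
        print(cam,'front X mm',np.round(np.percentile(X[k],[0,1,3])*1000,1),'Y',np.round(np.percentile(Y[k],[1,99])*1000,1),'rect',[np.round(v,1) for v in cv2.minAreaRect((np.stack([X[k],Y[k]],1)*1000).astype(np.float32))])
E
python3 - <<'E'
from h import *
cover();s=bot.observe();print(s['position'],s['force'])
E
```

```text
scene front X mm [-9.1 -4.4  0.9] Y [-24.5  38.4] rect [array([67.6,  6.4]), array([153.4,  64.7]), np.float64(1.4)]
top front X mm [56.8 59.2 62.5] Y [-23.7  37.2] rect [array([105.4,   6.8]), array([96.9, 62.1]), np.float64(0.5)]
[0.68872862 0.18066652 0.1017856 ] [ 0.24039696 -0.32648682  9.94080781]
```

servo_tool([
  {"x": -0.006,"y": 0,"z": -0.01,"wx": 0,"wy": 0,"wz": 0},
  {"x": -0.016,"y": 0,"z": -0.02,"wx": 0,"wy": 0,"wz": 0},
  {"x": -0.026,"y": 0,"z": -0.03,"wx": 0,"wy": 0,"wz": 0},
  {"x": -0.034,"y": 0,"z": -0.038,"wx": 0,"wy": 0,"wz": 0},
  {"x": -0.034,"y": 0,"z": -0.038,"wx": 0,"wy": 0,"wz": 0},
])

```text
clock: 6.8
position: [0.6693, 0.1797, 0.1018]
tool_rot: [-0.001, 0.77, 0.058]
force: [-4.1, -1.4, 13.2]
grip_width: -0.0
```

```bash
python3 - <<'E'
from h import *
cover(('scene',));s=bot.observe();print(s['position'],s['force'])
E
```

```text
scene front X mm [-26.8 -24.5 -19.6] Y [-24.3  37.7] rect [array([57.1,  6.1]), array([169. ,  64.7]), np.float64(2.3)]
[0.6692695  0.17972565 0.1017588 ] [-4.38315602 -0.61600295 13.0986929 ]
```

servo_tool([
  {"x": -0.006,"y": 0,"z": -0.01,"wx": 0,"wy": 0,"wz": 0},
  {"x": -0.016,"y": 0,"z": -0.02,"wx": 0,"wy": 0,"wz": 0},
  {"x": -0.026,"y": 0,"z": -0.03,"wx": 0,"wy": 0,"wz": 0},
  {"x": -0.034,"y": 0,"z": -0.038,"wx": 0,"wy": 0,"wz": 0},
  {"x": -0.034,"y": 0,"z": -0.038,"wx": 0,"wy": 0,"wz": 0},
])

```text
clock: 7.48
position: [0.6499, 0.1788, 0.1018]
tool_rot: [-0.001, 0.767, 0.058]
force: [-3.7, -0.4, 13.8]
grip_width: -0.0001
```

```bash
python3 - <<'E'
from h import *
cover(('scene',));s=bot.observe();print(s['position'],s['force'])
im,d=bot.grab_frame('scene');cv2.imwrite('pics/scene2.png',cv2.resize(im[120:290,270:490,::-1],None,fx=3.4,fy=3.4))
E
```

```text
scene front X mm [-46.4 -43.3 -40. ] Y [-24.7  36.6] rect [array([43.5,  7.2]), array([ 65.6, 179.5]), np.float64(89.7)]
[0.64991019 0.1787752  0.10174771] [-3.43945705 -1.13167003 13.92290897]
```

View pics/scene2.png

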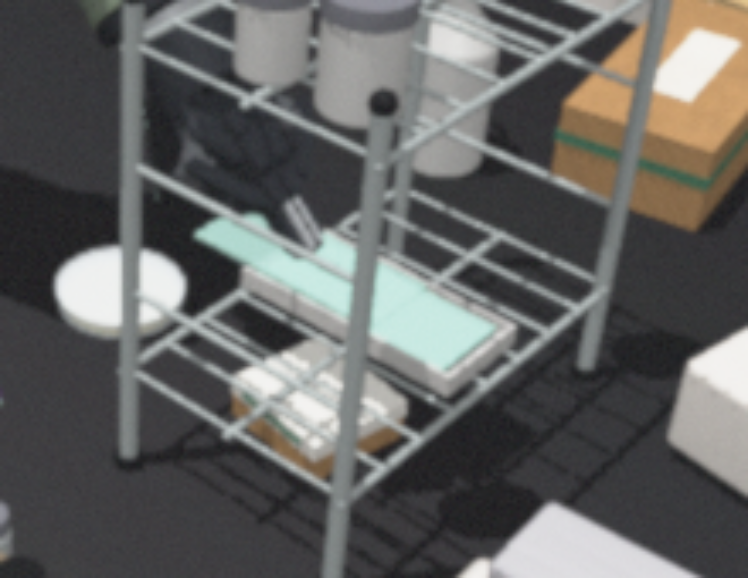

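The crop shows the cover lying flat and overhanging the tray front at about (230,240), with the lower plates still inside. Next I lift the fingers, back off and measure.

servo_tool([
  {"x": -0.053,"y": 0,"z": 0.053,"wx": 0,"wy": 0,"wz": 0},
  {"x": -0.053,"y": 0,"z": 0.053,"wx": 0,"wy": 0,"wz": 0},
  {"x": -0.2,"y": 0,"z": -0.01,"wx": 0,"wy": 0,"wz": 0},
  {"x": -0.353,"y": 0,"z": -0.071,"wx": 0,"wy": 0,"wz": 0},
  {"x": -0.353,"y": 0,"z": -0.071,"wx": 0,"wy": 0,"wz": 0},
  {"x": -0.353,"y": 0,"z": -0.071,"wx": 0,"wy": 0,"wz": 0},
])

```text
clock: 8.32
position: [0.5292, 0.1719, 0.1794]
tool_rot: [-0.001, 0.766, 0.058]
force: [-0.2, 0.1, -0.3]
grip_width: -0.0002
```

```bash
python3 - <<'E'
from h import *
s=bot.observe();print(s['position'],s['force'],s['qpos'].round(2))
from h import cover
cover()
# front-part fit only X<-.005
for cam in('scene','top'):
    im,d=bot.grab_frame(cam);W=cloud(cam,d);c,s_=np.cos(PSI),np.sin(PSI)
    q=W[...,:2]-F; X=q[...,0]*c+q[...,1]*s_;Y=-q[...,0]*s_+q[...,1]*c
    m=(X>-.1)&(X<-.006)&(abs(Y-.007)<.06)&(W[...,2]>.088)&(W[...,2]<.102)
    n,l,st,ce=cv2.connectedComponentsWithStats(m.astype(np.uint8));i=1+st[1:,4].argmax();k=l==i
    print(cam,k.sum(),np.median(W[k],0),np.percentile(Y[k],[0,2,50,98,100])*1000,np.percentile(X[k],[0,2,4])*1000)
    for lo,hi in((-.045,-.03),(-.03,-.018),(-.018,-.006)):
        b=k&(X>lo)&(X<hi); print(lo,b.sum(),np.percentile(Y[b],[2,50,98])*1000)
    cv2.imwrite(f'pics/{cam}3.png',cv2.resize(im[80:280,170:490,::-1],None,fx=2.5,fy=2.5))
E
```

```text
[0.52920706 0.1719472  0.17940399] [-0.15787859  0.10251377 -0.3330309 ] [-0.04  0.48 -0.78  2.42  2.04  0.83 -0.9 ]
scene front X mm [-47.1 -44.1 -40.3] Y [-23.8  39. ] rect [array([29.2,  7.2]), array([152.6,  65.6]), np.float64(0.0)]
top front X mm [-50.8 -49.4 -46.2] Y [-23.2  37.4] rect [array([38. ,  6.7]), array([ 62.5, 177.4]), np.float64(89.1)]
scene 138 [0.5968234  0.15788869 0.09454131] [-25.94164298 -23.72166382  -9.34503884   6.2243517    6.6412859 ] [-47.39611805 -46.16033531 -45.51022747]
-0.045 48 [-22.10284337  -9.0898837    4.45006338]
-0.03 40 [-24.31921779  -9.18313515   6.34990183]
-0.018 42 [-22.9092377  -10.39108489   3.83200337]
top 532 [0.59220646 0.17487894 0.09544227] [-23.35296493 -21.93625753   7.68204399  37.37693575  38.61116064] [-50.55802881 -49.83105026 -49.19032047]
-0.045 181 [-22.02563073   8.27362901  37.77846821]
-0.03 137 [-22.00263215   7.26095122  36.82486813]
-0.018 145 [-21.73039033   7.81807782  37.3970316 ]
```

View pics/top3.png

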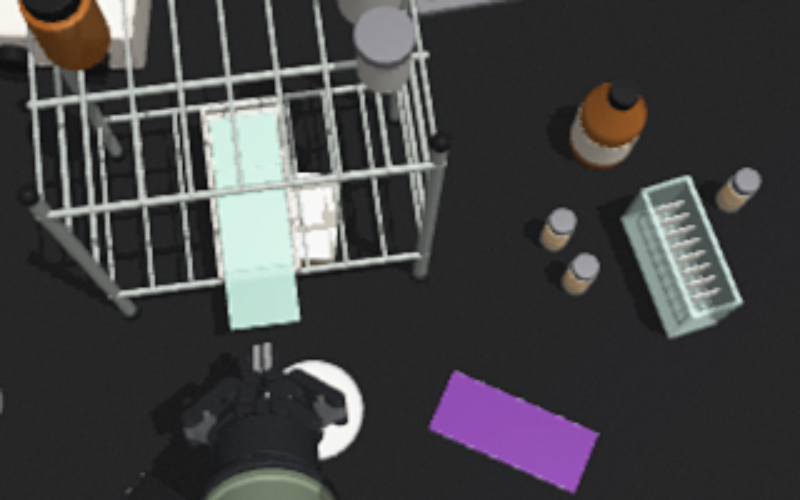

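The top view shows the cover's front end at about (263,322), square to the rack and protruding about 48 mm. The closed fingers are at (262,355). I'll open the gripper and grasp the overhang.

```bash
python3 - <<'E'
from h import *
R=Rt(PSI,np.radians(45))
plan(rk(-.066,.0077,.126),R,'pre')
plan(rk(-.017,.0077,.077),R,'grasp')
E
```

```text
pre t 8.53 p0 [0.5293 0.1717 0.1787] shift [ 0.1374 -0.0003 -0.0503] turn [ 0.0002  0.0028 -0.0001] mm 59 deg 1.0 f [0.1 0.2 0.3]
grasp t 8.53 p0 [0.5293 0.1717 0.1787] shift [ 0.3106 -0.0005 -0.0534] turn [ 0.0002  0.0028 -0.0001] mm 126 deg 1.0 f [0.1 0.2 0.3]
```

servo_tool([
  {"x": 0.05,"y": 0,"z": -0.02,"wx": 0,"wy": 0.001,"wz": 0},
  {"x": 0.1,"y": 0,"z": -0.04,"wx": 0,"wy": 0.002,"wz": 0},
  {"x": 0.1,"y": 0,"z": -0.045,"wx": 0,"wy": 0.003,"wz": 0},
  {"x": 0.1,"y": 0,"z": -0.05,"wx": 0,"wy": 0.003,"wz": 0},
  {"x": 0.1,"y": 0,"z": -0.05,"wx": 0,"wy": 0.003,"wz": 0},
  {"x": 0.1374,"y": 0,"z": -0.0503,"wx": 0,"wy": 0.003,"wz": 0},
  {"x": 0.1374,"y": 0,"z": -0.0503,"wx": 0,"wy": 0.003,"wz": 0},
], grip=1, squeeze=40)

```text
clock: 9.4
position: [0.5555, 0.1729, 0.1254]
tool_rot: [-0.0, 0.787, 0.056]
force: [0.2, 0.0, 0.4]
grip_width: 0.0853
```

```bash
python3 - <<'E'
from h import *
R=Rt(PSI,np.radians(45))
plan(rk(-.066,.0077,.126),R,'pre')
plan(rk(-.017,.0077,.077),R,'grasp')
im,d=bot.grab_frame('top');cv2.imwrite('pics/top4.png',cv2.resize(im[140:280,190:350,::-1],None,fx=4,fy=4))
W=cloud('top',d)
for g in (.019,.03):
  print('px of jaw axis', proj('top',np.array([rk(-.066-.707*g,.0077+s*.0425,.126+.707*g) for s in(-1,1)])).round(1).tolist())
E
```

```text
pre t 9.4 p0 [0.5555 0.1729 0.1254] shift [-0.0022  0.0002  0.0001] turn [ 0.0001 -0.0003 -0.    ] mm 1 deg 0.1 f [0.2 0.  0.4]
grasp t 9.4 p0 [0.5555 0.1729 0.1254] shift [0.171  0.0002 0.0003] turn [ 0.0001 -0.0003 -0.    ] mm 68 deg 0.1 f [0.2 0.  0.4]
px of jaw axis [[295.7, 215.3], [256.0, 220.7]]
px of jaw axis [[296.0, 218.1], [255.9, 223.5]]
```

View pics/top4.png

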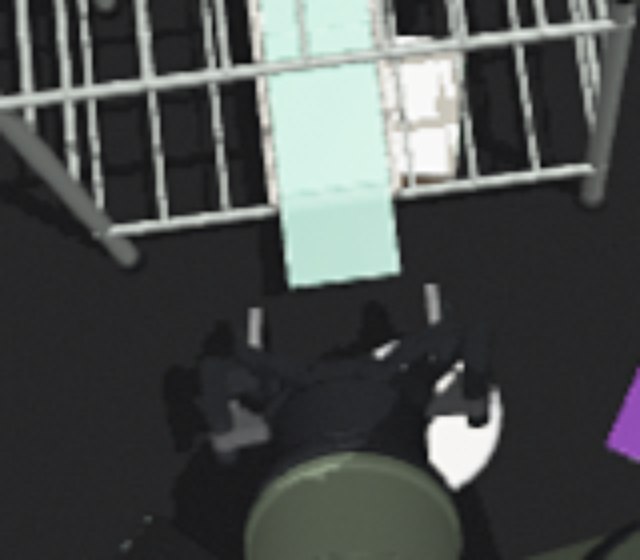

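The fingers at (255,325) and (432,300) straddle the plate's front edge, which runs from 288 to 400, symmetrically. Advancing.

servo_tool([
  {"x": 0.05,"y": 0,"z": 0,"wx": 0,"wy": 0,"wz": 0},
  {"x": 0.11,"y": 0,"z": 0,"wx": 0,"wy": 0,"wz": 0},
  {"x": 0.171,"y": 0,"z": 0,"wx": 0,"wy": 0,"wz": 0},
  {"x": 0.171,"y": 0,"z": 0,"wx": 0,"wy": 0,"wz": 0},
  {"x": 0.171,"y": 0,"z": 0,"wx": 0,"wy": 0,"wz": 0},
])

```text
clock: 10.07
position: [0.6026, 0.1758, 0.0774]
tool_rot: [-0.0, 0.788, 0.057]
force: [0.1, -0.4, 0.4]
grip_width: 0.0855
```

servo_tool([
  {"x": 0,"y": 0,"z": 0,"wx": 0,"wy": 0,"wz": 0},
  {"x": 0,"y": 0,"z": 0,"wx": 0,"wy": 0,"wz": 0},
  {"x": 0,"y": 0,"z": 0,"wx": 0,"wy": 0,"wz": 0},
  {"x": 0,"y": 0,"z": 0,"wx": 0,"wy": 0,"wz": 0},
  {"x": 0,"y": 0,"z": 0,"wx": 0,"wy": 0,"wz": 0},
], grip=-1, squeeze=60)

```text
clock: 10.7
position: [0.6027, 0.176, 0.0778]
tool_rot: [0.0, 0.787, 0.057]
force: [-2.7, 0.6, 5.6]
grip_width: 0.0603
```

```bash
python3 - <<'E'
from h import *
s=bot.observe();print(s['position'],s['force'].round(2),s['moment'].round(2),s['grip_width'],s['qpos'].round(2))
cover()
im,d=bot.grab_frame('scene');cv2.imwrite('pics/scene5.png',cv2.resize(im[120:290,270:490,::-1],None,fx=3.4,fy=3.4))
E
```

```text
[0.60267038 0.17604658 0.07781471] [-2.73  0.62  5.65] [0.03 0.06 0.08] 0.06029700675412179 [-0.02  0.79 -0.69  2.27  2.26  0.93 -0.92]
scene front X mm [-48.2 -42.9 -38.2] Y [-24.6  38.7] rect [array([28.7,  6.9]), array([ 65.3, 154.2]), np.float64(89.7)]
top front X mm [-49.8 -47.7 -44.2] Y [-23.5  37.1] rect [array([51. ,  7.6]), array([201.5,  63.7]), np.float64(0.3)]
```

View pics/scene5.png

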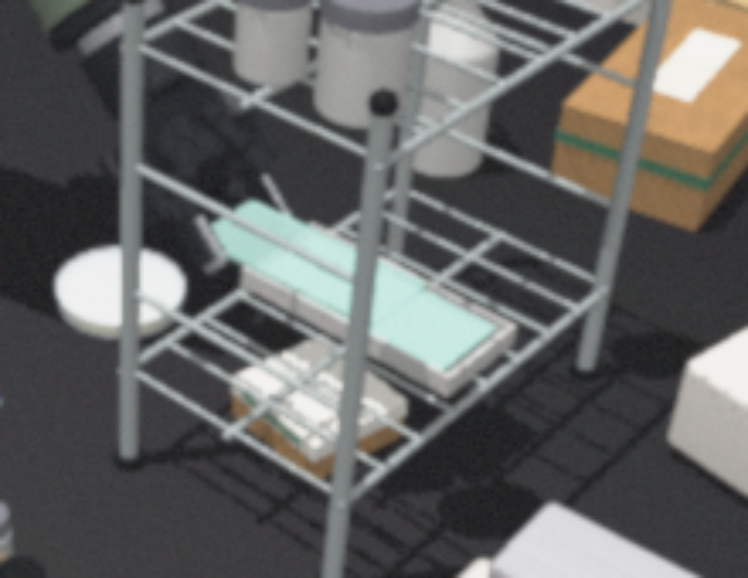

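The two fingers hold the plate's long edges at about (210,245) and (275,195). Lifting it a little, then higher.

servo_tool([
  {"x": -0.01,"y": 0,"z": 0.01,"wx": 0,"wy": 0,"wz": 0},
  {"x": -0.021,"y": 0,"z": 0.021,"wx": 0,"wy": 0,"wz": 0},
  {"x": -0.035,"y": 0,"z": 0.035,"wx": 0,"wy": 0,"wz": 0},
  {"x": -0.035,"y": 0,"z": 0.035,"wx": 0,"wy": 0,"wz": 0},
  {"x": -0.035,"y": 0,"z": 0.035,"wx": 0,"wy": 0,"wz": 0},
])

```text
clock: 11.48
position: [0.6027, 0.176, 0.0977]
tool_rot: [-0.0, 0.787, 0.057]
force: [0.5, -0.2, -0.3]
grip_width: 0.0601
```

```bash
cat >> h.py <<'E'
def plate(cam,lo,hi,box):
    im,d=bot.grab_frame(cam);W=cloud(cam,d);x0,x1,y0,y1=box
    m=(W[...,0]>x0)&(W[...,0]<x1)&(W[...,1]>y0)&(W[...,1]<y1)&(W[...,2]>lo)&(W[...,2]<hi)&(im[...,1]>im[...,0].astype(int)+8)&(im[...,1]>90)
    k=cv2.morphologyEx(m.astype(np.uint8),cv2.MORPH_OPEN,np.ones((3,3)))
    n,l,st,ce=cv2.connectedComponentsWithStats(k);P=W[l==1+st[1:,4].argmax()]
    A=np.c_[P[:,:2],np.ones(len(P))];c=np.linalg.lstsq(A,P[:,2],rcond=None)[0]
    r=cv2.minAreaRect((P[:,:2]*1000).astype(np.float32))
    print(cam,len(P),'mean',P.mean(0).round(4),'slope x,y',c[:2].round(3),'rect',[np.round(v,1) for v in r])
    return im,P
E
python3 - <<'E'
from h import *
s=bot.observe();print(s['position'],s['force'].round(2),s['moment'].round(2),s['grip_width'],s['qpos'].round(2))
for c in('scene','top'): plate(c,.1005,.14,(.5,.8,.1,.26))
E
```

```text
[0.60274548 0.17595218 0.09766819] [ 0.54 -0.22 -0.34] [-0.01  0.99  0.03] 0.060110071457618736 [-0.02  0.74 -0.69  2.27  2.22  0.89 -0.89]
scene 525 mean [0.6287 0.1849 0.1137] slope x,y [-0.007 -0.012] rect [array([634.2, 188.2]), array([119.3,  52.3]), np.float64(2.7)]
top 1400 mean [0.6303 0.1767 0.114 ] slope x,y [-0.008  0.006] rect [array([630.7, 176.6]), array([119.3,  62.8]), np.float64(2.6)]
```

servo_tool([
  {"x": -0.06,"y": 0,"z": 0.06,"wx": 0,"wy": 0,"wz": 0},
  {"x": -0.12,"y": 0,"z": 0.12,"wx": 0,"wy": 0,"wz": 0},
  {"x": -0.18,"y": 0,"z": 0.16,"wx": 0,"wy": 0,"wz": 0},
  {"x": -0.22,"y": 0,"z": 0.12,"wx": 0,"wy": 0,"wz": 0},
  {"x": -0.26,"y": 0,"z": 0.08,"wx": 0,"wy": 0,"wz": 0},
  {"x": -0.26,"y": 0,"z": 0.08,"wx": 0,"wy": 0,"wz": 0},
  {"x": -0.26,"y": 0,"z": 0.08,"wx": 0,"wy": 0,"wz": 0},
])

```text
clock: 12.45
position: [0.5524, 0.1731, 0.1936]
tool_rot: [0.0, 0.787, 0.057]
force: [1.1, 0.1, -0.6]
grip_width: 0.0603
```

```bash
python3 - <<'E'
from h import *
s=bot.observe();print(s['position'],s['force'].round(2),s['moment'].round(2),s['grip_width'],s['qpos'].round(2))
plan(rk(-.13,.0077,.215),Rt(PSI,np.radians(45)),'out')
print(rk(-.13,.0077,.2))
for c in('top',): plate(c,.15,.26,(.4,.8,.1,.26))
E
```

```text
[0.55241318 0.17313422 0.19360288] [ 1.08  0.06 -0.61] [-0.1   0.94 -0.03] 0.06032222540312393 [-0.02  0.44 -0.73  2.35  1.97  0.73 -0.79]
out t 12.45 p0 [0.5524 0.1731 0.1936] shift [-0.1465 -0.0005 -0.0712] turn [ 0.0001 -0.0003 -0.0002] mm 65 deg 0.1 f [ 1.1  0.1 -0.6]
[0.49097288 0.1694312  0.2       ]
top 1979 mean [0.587  0.1745 0.2103] slope x,y [-0.014  0.003] rect [array([584.2, 174. ]), array([143.2,  62.2]), np.float64(3.6)]
```

servo_tool([
  {"x": -0.06,"y": 0,"z": -0.02,"wx": 0,"wy": 0,"wz": 0},
  {"x": -0.12,"y": 0,"z": -0.04,"wx": 0,"wy": 0,"wz": 0},
  {"x": -0.18,"y": 0,"z": -0.06,"wx": 0,"wy": 0,"wz": 0},
  {"x": -0.21,"y": 0,"z": -0.08,"wx": 0,"wy": 0,"wz": 0},
  {"x": -0.21,"y": 0,"z": -0.08,"wx": 0,"wy": 0,"wz": 0},
  {"x": -0.21,"y": 0,"z": -0.08,"wx": 0,"wy": 0,"wz": 0},
])

```text
clock: 13.25
position: [0.4791, 0.1717, 0.2346]
tool_rot: [-0.003, 0.796, 0.048]
force: [-30.7, 55.7, 5.4]
grip_width: 0.0605
```

```bash
python3 - <<'E'
from h import *
s=bot.observe();print(s['position'],s['force'].round(2),s['grip_width'],s['qpos'].round(2))
im,P=plate('top',.16,.28,(.4,.8,.1,.26));plate('scene',.16,.28,(.4,.8,.1,.26))
cv2.imwrite('pics/top6.png',im[...,::-1])
for x,y in((.45,.1),(.46,0),(.52,-.12)): plan((x,y,.24),Rt(np.arctan2(y,x)if y<.05 else PSI,np.radians(45)),(x,y))
plan((.573,-.229,.17),Rt(np.radians(13),np.radians(45)),'above')
E
```

```text
[0.4790977  0.17171176 0.23462085] [-30.73  55.72   5.37] 0.06048464628734525 [ 0.43  0.56 -1.5   2.43  1.7   1.09 -0.57]
top 2542 mean [0.5214 0.1742 0.2511] slope x,y [-0.018  0.006] rect [array([523.4, 174.6]), array([150.5,  63.5]), np.float64(1.8)]
scene 507 mean [0.5022 0.1695 0.2488] slope x,y [-0.019 -0.01 ] rect [array([499.2, 171.6]), array([100. ,  74.1]), np.float64(3.6)]
(0.45, 0.1) t 13.35 p0 [0.4793 0.1704 0.2337] shift [-0.0678 -0.1722 -0.0477] turn [-0.0006 -0.0019  0.0013] mm 76 deg 0.9 f [ 0.1 -0.1 -2.1]
(0.46, 0) t 13.35 p0 [0.4793 0.1704 0.2337] shift [-0.0581 -0.4231 -0.0389] turn [ 0.0058 -0.0019 -0.005 ] mm 172 deg 2.8 f [ 0.1 -0.1 -2.1]
(0.52, -0.12) t 13.35 p0 [0.4793 0.1704 0.2337] shift [ 0.0373 -0.73    0.0574] turn [ 0.0314 -0.0018 -0.0303] mm 293 deg 15.7 f [ 0.1 -0.1 -2.1]
above t 13.35 p0 [0.4793 0.1704 0.2337] shift [ 0.2465 -1.0079  0.0199] turn [-0.0199 -0.002   0.0204] mm 415 deg 10.3 f [ 0.1 -0.1 -2.1]
```

View pics/top6.png

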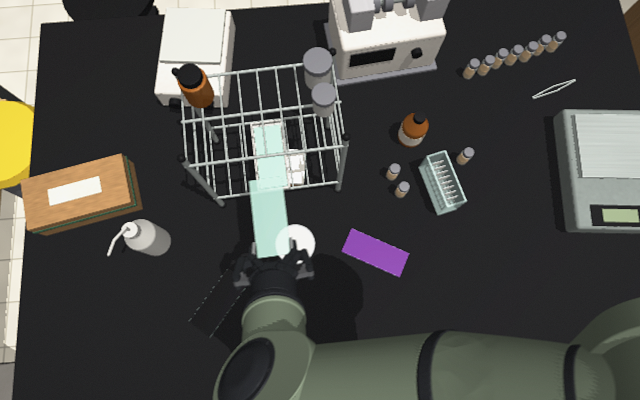

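The top view shows the plate clear of the rack front at (270,215), with the two other plates still in the tray at (270,140). Joints 3 and 4 are at their limits, so I'll tilt the tool steeper and raise it slowly to relax the arm before going sideways.

servo_tool([
  {"x": -0.005,"y": 0,"z": 0.005,"wx": 0,"wy": 0.005,"wz": 0},
  {"x": -0.012,"y": 0,"z": 0.012,"wx": 0,"wy": 0.01,"wz": 0},
  {"x": -0.018,"y": 0,"z": 0.018,"wx": 0,"wy": 0.016,"wz": 0},
  {"x": -0.024,"y": 0,"z": 0.024,"wx": 0,"wy": 0.022,"wz": 0},
  {"x": -0.03,"y": 0,"z": 0.03,"wx": 0,"wy": 0.028,"wz": 0},
  {"x": -0.036,"y": 0,"z": 0.036,"wx": 0,"wy": 0.034,"wz": 0},
  {"x": -0.042,"y": 0,"z": 0.042,"wx": 0,"wy": 0.04,"wz": 0},
  {"x": -0.05,"y": 0,"z": 0.05,"wx": 0,"wy": 0.046,"wz": 0},
  {"x": -0.06,"y": 0,"z": 0.06,"wx": 0,"wy": 0.052,"wz": 0},
  {"x": -0.06,"y": 0,"z": 0.06,"wx": 0,"wy": 0.055,"wz": 0},
])

```text
clock: 14.6
position: [0.4801, 0.1716, 0.2684]
tool_rot: [-0.006, 1.142, 0.043]
force: [-0.9, -0.5, -1.9]
grip_width: 0.0601
```

```bash
python3 - <<'E'
from h import *
s=bot.observe();print(s['position'],s['tool_rot'],s['force'].round(2),s['grip_width'],s['qpos'].round(2))
L=np.radians(25)
plan((.49,0.06,.28),Rt(PSI,L),'mid')
plan((.49,-.05,.28),Rt(PSI,L),'mid')
plan((.53,-.2,.28),Rt(np.radians(5),L),'end')
E
```

```text
[0.48011236 0.1715744  0.26844526] [-0.00589488  1.14168055  0.04339362] [-0.87 -0.53 -1.92] 0.06011778485592901 [ 0.59  0.44 -1.48  2.14  1.02  0.89  0.17]
mid t 14.6 p0 [0.4801 0.1716 0.2684] shift [-0.021  -0.2799  0.0218] turn [-0.0009 -0.0012  0.0008] mm 113 deg 0.6 f [-0.9 -0.5 -1.9]
mid t 14.6 p0 [0.4801 0.1716 0.2684] shift [-0.026  -0.5546  0.0094] turn [-0.0009 -0.0012  0.0008] mm 222 deg 0.6 f [-0.9 -0.5 -1.9]
end t 14.6 p0 [0.4801 0.1716 0.2684] shift [ 0.0088 -0.934   0.0832] turn [-0.0054 -0.0012  0.0029] mm 375 deg 2.2 f [-0.9 -0.5 -1.9]
```

servo_tool([
  {"x": -0.005,"y": -0.04,"z": 0.01,"wx": 0,"wy": -0.001,"wz": 0},
  {"x": -0.01,"y": -0.1,"z": 0.02,"wx": 0,"wy": -0.001,"wz": 0},
  {"x": -0.02,"y": -0.16,"z": 0.022,"wx": 0,"wy": -0.001,"wz": 0},
  {"x": -0.02,"y": -0.22,"z": 0.022,"wx": 0,"wy": -0.001,"wz": 0},
  {"x": -0.02,"y": -0.28,"z": 0.022,"wx": 0,"wy": -0.001,"wz": 0},
  {"x": -0.02,"y": -0.28,"z": 0.022,"wx": 0,"wy": -0.001,"wz": 0},
])

```text
clock: 15.35
position: [0.4903, 0.0587, 0.2794]
tool_rot: [-0.007, 1.135, 0.04]
force: [0.3, 1.0, -2.0]
grip_width: 0.0603
```

```bash
python3 - <<'E'
from h import *
s=bot.observe();print(s['position'],s['tool_rot'],s['force'].round(2),s['grip_width'],s['qpos'].round(2))
L=np.radians(25)
plan((.49,-.05,.28),Rt(PSI,L),'mid')
plan((.53,-.2,.28),Rt(np.radians(5),L),'end')
E
```

```text
[0.49026561 0.05868302 0.27941118] [-0.00744648  1.13523713  0.04002007] [ 0.28  1.   -2.03] 0.060342110706542745 [ 0.97  0.31 -1.48  2.17  0.82  0.68  0.59]
mid t 15.35 p0 [0.4903 0.0587 0.2794] shift [-0.0062 -0.2714 -0.0119] turn [-0.0011 -0.0001  0.0011] mm 109 deg 0.6 f [ 0.3  1.  -2. ]
end t 15.35 p0 [0.4903 0.0587 0.2794] shift [ 0.0296 -0.6506  0.0623] turn [-0.0056 -0.0001  0.0032] mm 262 deg 2.3 f [ 0.3  1.  -2. ]
```

servo_tool([
  {"x": 0,"y": -0.05,"z": 0,"wx": 0,"wy": 0,"wz": 0},
  {"x": -0.003,"y": -0.11,"z": -0.006,"wx": 0,"wy": 0,"wz": 0},
  {"x": -0.006,"y": -0.17,"z": -0.01,"wx": 0,"wy": 0,"wz": 0},
  {"x": -0.005,"y": -0.23,"z": -0.01,"wx": 0,"wy": 0,"wz": 0},
  {"x": 0,"y": -0.29,"z": 0,"wx": 0,"wy": 0,"wz": 0},
  {"x": 0,"y": -0.36,"z": 0.01,"wx": 0,"wy": 0,"wz": 0},
  {"x": 0.01,"y": -0.43,"z": 0.02,"wx": 0,"wy": 0,"wz": 0},
  {"x": 0.01,"y": -0.5,"z": 0.03,"wx": -0.002,"wy": 0,"wz": 0.001},
  {"x": 0.02,"y": -0.57,"z": 0.05,"wx": -0.004,"wy": 0,"wz": 0.002},
  {"x": 0.03,"y": -0.65,"z": 0.062,"wx": -0.0056,"wy": 0,"wz": 0.003},
  {"x": 0.03,"y": -0.65,"z": 0.062,"wx": -0.0056,"wy": 0,"wz": 0.003},
])

```text
clock: 16.73
position: [0.5306, -0.2007, 0.2792]
tool_rot: [0.002, 1.135, 0.087]
force: [-0.1, -0.2, -1.6]
grip_width: 0.0606
```

```bash
python3 - <<'E'
from h import *
s=bot.observe();print(s['position'],s['tool_rot'],s['force'].round(2),s['grip_width'],s['qpos'].round(2))
R=Rt(np.radians(13),np.radians(45))
plan((.573,-.229,.2),R,'above')
plan((.55,-.229,.25),R,'above')
E
```

```text
[ 0.53056227 -0.20070194  0.27917618] [0.0022579  1.13524024 0.08706944] [-0.09 -0.23 -1.57] 0.06057767965992071 [ 1.41  0.56 -1.43  1.98  0.73  0.72  1.32]
above t 16.73 p0 [ 0.5306 -0.2007  0.2792] shift [ 0.2215 -0.0797  0.0069] turn [-0.0187 -0.0556  0.0129] mm 94 deg 21.6 f [-0.1 -0.2 -1.6]
above t 16.73 p0 [ 0.5306 -0.2007  0.2792] shift [ 0.084  -0.0747  0.0077] turn [-0.0187 -0.0556  0.0129] mm 45 deg 21.6 f [-0.1 -0.2 -1.6]
```

servo_tool([
  {"x": 0.02,"y": -0.02,"z": 0,"wx": -0.004,"wy": -0.011,"wz": 0.003},
  {"x": 0.04,"y": -0.035,"z": 0,"wx": -0.008,"wy": -0.022,"wz": 0.005},
  {"x": 0.06,"y": -0.055,"z": 0.004,"wx": -0.012,"wy": -0.033,"wz": 0.008},
  {"x": 0.084,"y": -0.075,"z": 0.0077,"wx": -0.0187,"wy": -0.0556,"wz": 0.0129},
  {"x": 0.084,"y": -0.075,"z": 0.0077,"wx": -0.0187,"wy": -0.0556,"wz": 0.0129},
  {"x": 0.084,"y": -0.075,"z": 0.0077,"wx": -0.0187,"wy": -0.0556,"wz": 0.0129},
  {"x": 0.084,"y": -0.075,"z": 0.0077,"wx": -0.0187,"wy": -0.0556,"wz": 0.0129},
])

```text
clock: 17.6
position: [0.5508, -0.2282, 0.251]
tool_rot: [-0.002, 0.786, 0.227]
force: [-0.4, -0.1, -0.3]
grip_width: 0.0605
```

```bash
python3 - <<'E'
from h import *
s=bot.observe();print(s['position'],s['tool_rot'],s['force'].round(2),s['grip_width'],s['qpos'].round(2))
R=Ro.from_euler('xyz',s['tool_rot']).as_matrix();print(R.round(3).tolist())
B=(.45,.8,-.36,-.05)
im,P=plate('top',.2,.31,B);im2,P2=plate('scene',.2,.31,B)
cv2.imwrite('pics/top7.png',im[...,::-1])
c=cv2.minAreaRect((P[:,:2]*1000).astype(np.float32))[0]
v=np.r_[np.array(c)/1000,P[:,2].mean()]-s['position'];print('plate top centre in tool',(R.T@v).round(4))
plan((.573,-.229,.14),Rt(np.radians(13),np.radians(45)),'above')
E
```

```text
[ 0.5507727  -0.22815267  0.25098623] [-0.00186292  0.7859525   0.22677597] [-0.42 -0.07 -0.34] 0.06049047570379551 [ 1.56  0.72 -1.38  2.12  0.97  0.26  1.42]
[[0.689, -0.226, 0.689], [0.159, 0.974, 0.161], [-0.707, -0.001, 0.707]]
top 2458 mean [ 0.5938 -0.2182  0.2678] slope x,y [-0.014  0.007] rect [array([ 591.4, -219. ]), array([156.8,  65.2]), np.float64(12.4)]
scene 1990 mean [ 0.6017 -0.2182  0.267 ] slope x,y [-0.005  0.002] rect [array([ 595.6, -216.4]), array([153.9,  68.6]), np.float64(12.1)]
plate top centre in tool [ 0.0176 -0.0003  0.0413]
above t 17.7 p0 [ 0.5505 -0.2285  0.2507] shift [ 0.2342 -0.0137 -0.1571] turn [ 0.0002 -0.0001  0.    ] mm 113 deg 0.1 f [ 0.6 -1.  -1.1]
```

View pics/top7.png

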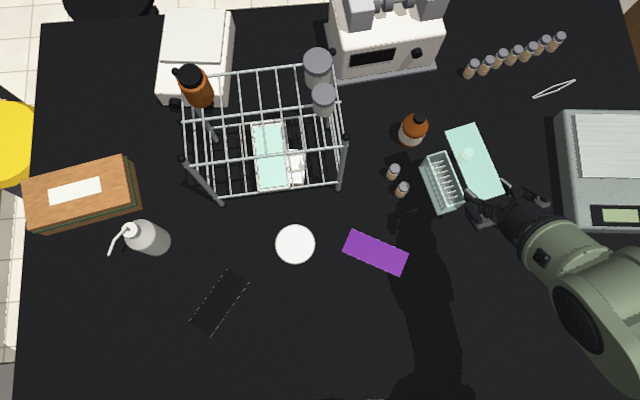

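The top view shows the plate above the trough, with the plate centred at about (475,160) and raised so parallax shifts it. Joint 6 is near its lower limit, so I'll descend in stages.

servo_tool([
  {"x": 0.03,"y": -0.007,"z": 0,"wx": 0,"wy": 0,"wz": 0},
  {"x": 0.07,"y": -0.013,"z": 0,"wx": 0,"wy": 0,"wz": 0},
  {"x": 0.11,"y": -0.013,"z": -0.025,"wx": 0,"wy": 0,"wz": 0},
  {"x": 0.15,"y": -0.013,"z": -0.065,"wx": 0,"wy": 0,"wz": 0},
  {"x": 0.19,"y": -0.013,"z": -0.105,"wx": 0,"wy": 0,"wz": 0},
  {"x": 0.19,"y": -0.013,"z": -0.105,"wx": 0,"wy": 0,"wz": 0},
])

```text
clock: 18.45
position: [0.5752, -0.2278, 0.1668]
tool_rot: [-0.002, 0.787, 0.227]
force: [0.4, 0.0, -0.8]
grip_width: 0.0604
```

```bash
python3 - <<'E'
from h import *
s=bot.observe();print(s['position'],s['tool_rot'],s['force'].round(2),s['grip_width'],s['qpos'].round(2))
plan((.5744,-.2289,.095),Rt(np.radians(13),np.radians(45)),'above')
E
```

```text
[ 0.57520957 -0.22778424  0.16675331] [-0.00179652  0.78657194  0.227221  ] [ 0.36  0.03 -0.79] 0.06044223593056912 [ 1.39  0.83 -1.18  2.14  1.74  0.2   0.73]
above t 18.45 p0 [ 0.5752 -0.2278  0.1668] shift [ 0.1252 -0.002  -0.1285] turn [ 0.0003 -0.0002 -0.    ] mm 72 deg 0.1 f [ 0.4  0.  -0.8]
```

servo_tool([
  {"x": 0.02,"y": 0,"z": -0.021,"wx": 0,"wy": 0,"wz": 0},
  {"x": 0.042,"y": -0.001,"z": -0.043,"wx": 0,"wy": 0,"wz": 0},
  {"x": 0.063,"y": -0.002,"z": -0.065,"wx": 0,"wy": 0,"wz": 0},
  {"x": 0.084,"y": -0.002,"z": -0.086,"wx": 0,"wy": 0,"wz": 0},
  {"x": 0.105,"y": -0.002,"z": -0.108,"wx": 0,"wy": 0,"wz": 0},
  {"x": 0.125,"y": -0.002,"z": -0.128,"wx": 0,"wy": 0,"wz": 0},
  {"x": 0.125,"y": -0.002,"z": -0.128,"wx": 0,"wy": 0,"wz": 0},
])

```text
clock: 19.32
position: [0.5744, -0.2288, 0.0948]
tool_rot: [0.0, 0.787, 0.228]
force: [-0.5, 0.3, -1.1]
grip_width: 0.0601
```

```bash
python3 - <<'E'
from h import *
s=bot.observe();print(s['position'],s['tool_rot'],s['force'].round(2),s['grip_width'],s['qpos'].round(2))
B=(.45,.8,-.36,-.05)
im,P=plate('top',.1,.13,B);im2,P2=plate('scene',.1,.13,B)
cv2.imwrite('pics/both8.png',np.vstack([cv2.resize(im[120:250,340:560,::-1],(660,390)),cv2.resize(im2[230:350,130:350,::-1],(660,360))])[:600] if 0 else cv2.resize(im2[220:350,120:340,::-1],None,fx=3.4,fy=3.4))
for n,PP in(('t',P),('s',P2)):
    c=cv2.minAreaRect((PP[:,:2]*1000).astype(np.float32))[0]; e=np.array(c)-[617.3,-219]
    a=np.radians(13);print(n,'along',e@[np.cos(a),np.sin(a)],'lat',e@[-np.sin(a),np.cos(a)],'ztop',np.median(PP[:,2]))
E
```

```text
[ 0.57435478 -0.22881619  0.09482055] [1.46538525e-04 7.87159472e-01 2.28231100e-01] [-0.46  0.3  -1.13] 0.06008965450316588 [ 1.41  1.09 -1.24  2.15  2.02  0.39  0.63]
top 1753 mean [ 0.6172 -0.2193  0.1114] slope x,y [-0.006 -0.003] rect [array([ 617.1, -219.1]), array([150.5,  63.3]), np.float64(13.0)]
scene 1968 mean [ 0.6243 -0.2187  0.1114] slope x,y [-0.005 -0.002] rect [array([ 620.8, -216.4]), array([152.3,  68.3]), np.float64(13.5)]
t along -0.25888755550046294 lat -0.05282763362027703 ztop 0.11142424601019538
s along 4.034684763204542 lat 1.7834898808621977 ztop 0.11143984389951506
```

View pics/both8.png

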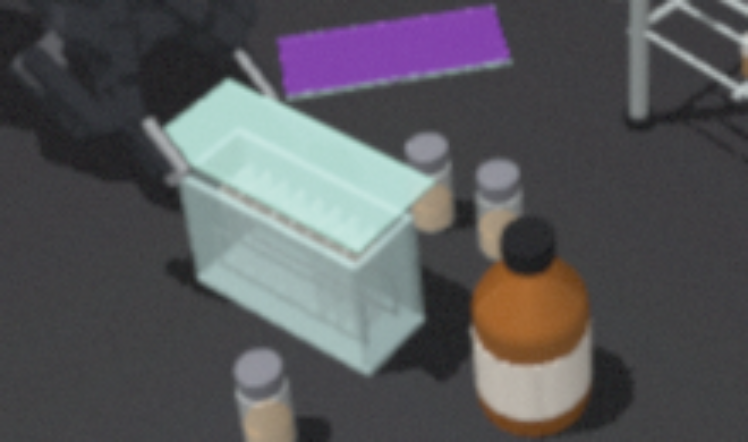

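The crop shows the plate over the trough, parallel to the rim and centred within about 2 mm. Both cameras agree, so I'll lower it.

servo_tool([
  {"x": 0.01,"y": 0,"z": -0.01,"wx": 0,"wy": 0,"wz": 0},
  {"x": 0.022,"y": 0,"z": -0.022,"wx": 0,"wy": 0,"wz": 0},
  {"x": 0.03,"y": 0,"z": -0.03,"wx": 0,"wy": 0,"wz": 0},
  {"x": 0.035,"y": 0,"z": -0.035,"wx": 0,"wy": 0,"wz": 0},
  {"x": 0.035,"y": 0,"z": -0.035,"wx": 0,"wy": 0,"wz": 0},
  {"x": 0.035,"y": 0,"z": -0.035,"wx": 0,"wy": 0,"wz": 0},
])

```text
clock: 20.18
position: [0.5747, -0.2288, 0.076]
tool_rot: [-0.002, 0.786, 0.227]
force: [0.5, 0.1, 0.1]
grip_width: 0.0606
```

servo_tool([
  {"x": 0.002,"y": 0,"z": -0.002,"wx": 0,"wy": 0,"wz": 0},
  {"x": 0.002,"y": 0,"z": -0.002,"wx": 0,"wy": 0,"wz": 0},
])

```text
clock: 20.42
position: [0.5747, -0.2289, 0.0749]
tool_rot: [-0.002, 0.786, 0.227]
force: [-0.8, -0.1, -0.3]
grip_width: 0.0606
```

servo_tool([
  {"x": 0.0018,"y": 0,"z": -0.0018,"wx": 0,"wy": 0,"wz": 0},
  {"x": 0.0018,"y": 0,"z": -0.0018,"wx": 0,"wy": 0,"wz": 0},
])

```text
clock: 20.68
position: [0.5747, -0.2289, 0.0737]
tool_rot: [-0.002, 0.786, 0.227]
force: [-0.4, 0.3, -0.6]
grip_width: 0.0607
```

servo_tool([
  {"x": 0.0018,"y": 0,"z": -0.0018,"wx": 0,"wy": 0,"wz": 0},
  {"x": 0.0018,"y": 0,"z": -0.0018,"wx": 0,"wy": 0,"wz": 0},
])

```text
clock: 20.92
position: [0.5746, -0.2289, 0.0727]
tool_rot: [-0.002, 0.786, 0.227]
force: [-0.6, -0.0, -1.3]
grip_width: 0.0604
```

servo_tool([
  {"x": 0.0018,"y": 0,"z": -0.0018,"wx": 0,"wy": 0,"wz": 0},
  {"x": 0.0018,"y": 0,"z": -0.0018,"wx": 0,"wy": 0,"wz": 0},
])

```text
clock: 21.18
position: [0.5747, -0.2288, 0.0717]
tool_rot: [-0.001, 0.786, 0.228]
force: [0.4, 0.3, -0.5]
grip_width: 0.0603
```

servo_tool([
  {"x": 0.0018,"y": 0,"z": -0.0018,"wx": 0,"wy": 0,"wz": 0},
  {"x": 0.0018,"y": 0,"z": -0.0018,"wx": 0,"wy": 0,"wz": 0},
])

```text
clock: 21.42
position: [0.5752, -0.2287, 0.0716]
tool_rot: [-0.002, 0.785, 0.228]
force: [-3.7, -1.6, 10.4]
grip_width: 0.0606
```

Contact: about 10 N with the plate held at z ≈ 0.0716. Now holding briefly, then releasing.

servo_tool([
  {"x": 0,"y": 0,"z": 0,"wx": 0,"wy": 0,"wz": 0},
  {"x": 0,"y": 0,"z": 0,"wx": 0,"wy": 0,"wz": 0},
])

```text
clock: 21.68
position: [0.5753, -0.2287, 0.0717]
tool_rot: [-0.002, 0.784, 0.228]
force: [-0.7, -0.4, 1.6]
grip_width: 0.0605
```

servo_tool([
  {"x": 0,"y": 0,"z": 0,"wx": 0,"wy": 0,"wz": 0},
  {"x": 0,"y": 0,"z": 0,"wx": 0,"wy": 0,"wz": 0},
  {"x": 0,"y": 0,"z": 0,"wx": 0,"wy": 0,"wz": 0},
  {"x": 0,"y": 0,"z": 0,"wx": 0,"wy": 0,"wz": 0},
  {"x": 0,"y": 0,"z": 0,"wx": 0,"wy": 0,"wz": 0},
  {"x": 0,"y": 0,"z": 0,"wx": 0,"wy": 0,"wz": 0},
], grip=1)

```text
clock: 22.42
position: [0.5752, -0.2287, 0.0717]
tool_rot: [-0.002, 0.784, 0.228]
force: [0.3, 0.4, -0.4]
grip_width: 0.0852
```

```bash
python3 - <<'E'
from h import *
s=bot.observe();print(s['position'],s['force'].round(2),s['grip_width'],s['qpos'].round(2))
B=(.45,.8,-.36,-.05)
im,P=plate('top',.08,.1,B);im2,P2=plate('scene',.08,.1,B)
cv2.imwrite('pics/s9.png',cv2.resize(im2[220:350,120:340,::-1],None,fx=3.4,fy=3.4))
E
```

```text
[ 0.57524649 -0.22869843  0.07165925] [ 0.35  0.41 -0.41] 0.08517877907354734 [ 1.41  1.16 -1.24  2.15  2.09  0.43  0.62]
top 1727 mean [ 0.6158 -0.2192  0.0885] slope x,y [-0.001  0.002] rect [array([ 617.6, -219.2]), array([151.1,  64.1]), np.float64(13.5)]
scene 1959 mean [ 0.6242 -0.2191  0.0879] slope x,y [-0.001  0.002] rect [array([ 620.7, -218.4]), array([151.9,  64.7]), np.float64(12.8)]
```

View pics/s9.png

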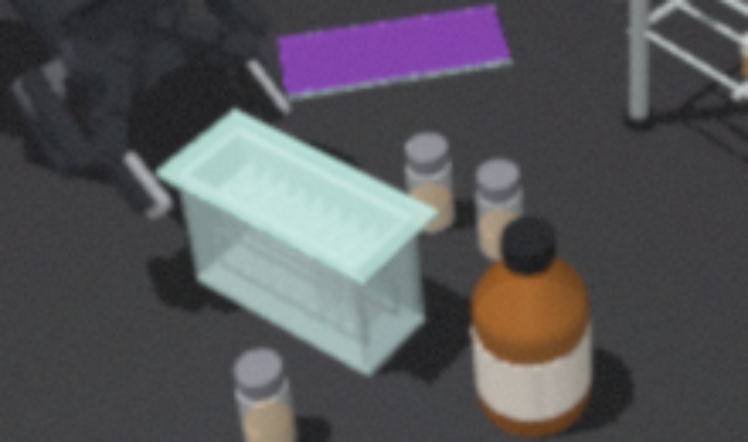

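The crop shows the plate flat and square on the rim with the fingers open and clear at (150,185) and (268,85). Retracting along the fingers, then up.

servo_tool([
  {"x": -0.05,"y": 0,"z": 0,"wx": 0,"wy": 0,"wz": 0},
  {"x": -0.1,"y": 0,"z": 0,"wx": 0,"wy": 0,"wz": 0},
  {"x": -0.15,"y": 0,"z": 0,"wx": 0,"wy": 0,"wz": 0},
  {"x": -0.19,"y": 0,"z": 0.02,"wx": 0,"wy": 0,"wz": 0},
  {"x": -0.23,"y": 0,"z": 0.05,"wx": 0,"wy": 0,"wz": 0},
  {"x": -0.23,"y": 0,"z": 0.05,"wx": 0,"wy": 0,"wz": 0},
  {"x": -0.23,"y": 0,"z": 0.05,"wx": 0,"wy": 0,"wz": 0},
])

```text
clock: 23.4
position: [0.5254, -0.2402, 0.1502]
tool_rot: [-0.002, 0.785, 0.228]
force: [-0.5, 0.3, 0.2]
grip_width: 0.0855
```

```bash
python3 - <<'E'
from h import *
s=bot.observe();print(s['position'],s['force'].round(2),s['qpos'].round(2),abs(s['qd']).max())
B=(.45,.8,-.36,-.05)
for c in('top','scene'):
    im,P=plate(c,.08,.1,B);cv2.imwrite(f'pics/{c}10.png',im[...,::-1])
    plate(c,.086,.1,(.6,.85,.13,.23))
    d0=np.load(c+'0.npy')
    W0=cloud(c,d0)
    _,d=bot.grab_frame(c);W=cloud(c,d)
    for n,b in dict(vial_a=(.58,.635,-.15,-.105),vial_b=(.638,.69,-.14,-.09),vial_c=(.66,.72,-.32,-.27),dish=(.44,.57,.08,.2),amber=(.72,.82,-.22,-.12),wash=(.49,.57,.43,.51)).items():
        f=lambda W:W[(W[...,0]>b[0])&(W[...,0]<b[1])&(W[...,1]>b[2])&(W[...,1]<b[3])&(W[...,2]>.008)].mean(0)
        print(n,((f(W)-f(W0))*1000).round(1))
E
```

```text
[ 0.52542677 -0.24015839  0.15023071] [-0.52  0.29  0.19] [ 1.51  0.87 -1.22  2.22  1.84  0.21  0.72] 0.01863761725413845
top 1724 mean [ 0.6161 -0.2192  0.0884] slope x,y [-0.003 -0.004] rect [array([ 617.5, -219.9]), array([150.2,  64.6]), np.float64(12.9)]
top 826 mean [0.6612 0.1782 0.091 ] slope x,y [-0.     0.002] rect [array([661.9, 178.2]), array([74.6, 62.2]), np.float64(2.8)]
vial_a [-0.  -0.2  0.6]
vial_b [-0.1 -0.1 -0.3]
vial_c [-0.  -0.1  0.6]
dish [ 0.  -0.  -0.1]
amber [-0.  -0.  -0.2]
wash [ 0.1 -0.1 -0.1]
scene 1969 mean [ 0.6239 -0.2194  0.0879] slope x,y [-0.     0.004] rect [array([ 621.2, -218.3]), array([152.8,  63.9]), np.float64(13.2)]
scene 628 mean [0.7421 0.1874 0.0907] slope x,y [-0.003 -0.017] rect [array([733.3, 183.4]), array([95. , 73.5]), np.float64(3.6)]
vial_a [0.1 0.9 3.4]
vial_b [-0.   0.2  0.3]
vial_c [0.1 0.  0.4]
dish [0.1 0.2 0. ]
amber [0.  0.1 0. ]
wash [0.2 0.2 0.1]
```

View pics/top10.png

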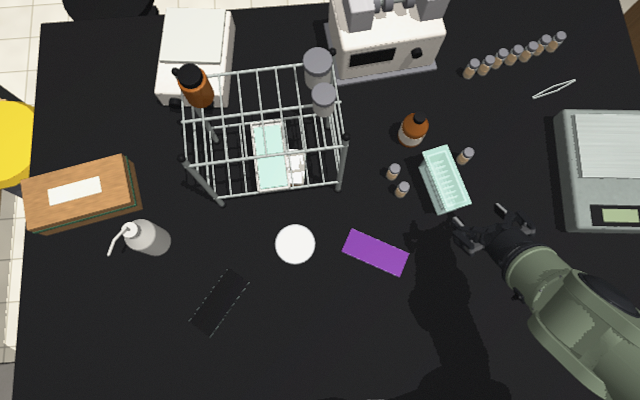

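The top view shows the plate on the trough at (445,180), the gripper clear at (490,225), and the two spare plates in the tray at (270,155). Handing in.

```bash
python3 -c "
from workcell import bot
print(bot.job_done())"
```

```text
the job is handed in; nothing more can be done
None
```

The top plate now lies on the trough and closes the mouth; I handed the job in at about 24 s, and no verdict is reported. I dragged it out about 48 mm under pressing fingertips and took it by its long edges. I set it down while still gripping it; the wrist force read 10 N at contact.

**Plate on trough:** the final checks put it within about 1 mm of centre (top camera) or 4 mm along and under 1 mm across (scene camera). It is square to within about 0.5° and flat on the rim, with its top at about 88 mm.

**Other objects:** the two spare plates still lie in the tray, with the front edge and height (about 91 mm) where they should be. Bystanders showed no movement beyond measurement noise, under 1 mm. The one exception is vial_a, which reads 3.4 mm in height from the scene camera; I put that down to the plate partly hiding it, since the top camera shows 0.6 mm. I did not re-measure the slide box or the trough itself.

**Near limits:** while drawing the plate out, joints 3 and 4 ran up to their range limits and the wrist force briefly read about 64 N, below the 120 N cap. I then steepened the tool to bring joint 4 away from its limit; joint 3 eased off more gradually.

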